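# Set the wind, lock it, and hold the pallets open

## Task

Leak-test the windchest: turn the wind regulator's black knob until its white pointer points at the red mark on the dial, then slide the yellow lock fully home over the knob. Only then swing the cam lever by its red grip up to its highest lift point, lever upright, and keep holding it there: the spring would pull it back, so finish while holding it. Leave the other things on the bench where they are.

Things in the scene. Friction and masses are not known exactly. Their poses are not given: they have to be found in the camera images.
- knob_axis (a point): Wind regulator: fixed grey housing 120 x 270 x 40 mm with black bar knob and yellow lock on top; left or right of the orange chest, place and yaw vary. This point is on the knob's upright axis, half-way up its grip bar, 70 mm above the bench. Frame of the housing: y along its length, from the knob towards the parked lock; z up.
- pointer (a point): White-lined pointer end of the black knob, 22 mm out from the axis, 70 mm above the bench; its x axis points outward along the pointer. The grip bar is 44 mm long, 12 mm thick, 54 to 86 mm above the bench, centred on the axis, on a 40 mm dia disc. The knob turns stiffly (0.05 N m) and stays where it is left.
- mark_tip (a point): Red mark (16 x 7 mm) on the white dial under the knob, 34 mm out from the axis, 42 mm above the bench. Its x axis points outward from the knob's axis. It lies 0.45 to 1.65 rad clockwise (seen from above) from where the pointer starts. The knob is set when the pointer points at it.
- knob (a joint): Knob angle in rad, 0 to 2.2, growing clockwise seen from above.
- lock_tab (a point): Middle of the blue upright tab on the yellow sliding lock, 120 mm above the bench. Tab: 14 mm thick along the slide, 36 mm wide, 96 to 138 mm above the bench. The lock is a bridge 106 mm wide, 60 mm along the slide, roof top at 96 mm. It slides along -y of this frame (same axes as knob_axis) to its stop right over the knob; needs about 2 N, stays where left.
- lock (a joint): Lock position in m along its slide: 0 fully away from the knob, 0.125 against its stop, centred over the knob. Starts at 0 to 0.015.
- cam_centre (a point): Point on the cam lever's level axle, in the plane of the middle of the red grip, 90 mm above the bench. The lever is on the robot's side of a fixed orange windchest (120 x 240 x 45 mm, place and yaw vary) with a wooden pallet rail on two posts (150 mm high). Chest frame: x along the axle, away from the robot; z up; the lever rests leaning 1.3 rad from upright towards +y.
- cam_grip (a point): Middle of the lever's red round grip: 18 mm dia, parallel to the axle, sticking out from the lever arm towards the robot (24 mm from this point to the free end, 28 mm to the lever arm). It goes round the axle at a radius of 100 mm, and at rest is 117 mm above the bench, with free space under it.
- cam (a joint): Lever angle in rad: 0 at rest (leaning 1.3 rad from upright), 1.3 with the lever upright, where the eccentric lifts the rail highest (8.8 mm); stop at 1.9, where the rail has come down again. A spring always pulls it back to 0 (about 1.5 N at the grip at rest, 3.5 N upright).
- screwdriver: screwdriver about 0.2 m long lying flat at the left. Leave it where it is.
- brush: bench brush lying flat in the gap between the two units, its end towards the robot. Leave it where it is.
- jar: closed screw jar, 64 dia x 85 mm, standing at the right. Leave it where it is.
- magnet1: valve magnet, white cylinder with a yellow end and a dark steel plate, 56 x 34 x 34 mm, lying in the gap between the two units, on the side nearer the robot. Leave it where it is.
- magnet2: a second such valve magnet, 56 x 34 x 34 mm, in the same gap but farther away. Leave it where it is.
- pipe: square wooden organ pipe, 260 x 45 x 45 mm, lying at the far side. Leave it where it is.
- pliers: pliers with a red and a blue handle, 150 mm, lying flat at the far side. Leave it where it is.

How it is judged:
By the outcome, as a careful person would: the job done as asked, in the order asked, and still so for the second after the job is handed in, while the arm keeps its last pose, push and grip.
It also fails if it takes over 61 s, if anything falls off the work surface, if the arm or the gripper's body presses on something with over 40 N, if the wrist force passes 120 N, or if a joint passes its speed limit or range.

## Robot

A 7-joint arm with a two-finger parallel gripper is mounted at the origin on the work surface. World frame = base frame: x ahead of the robot, y to its left, z up, the work surface at z = 0. Lengths are in m, angles in rad, forces in N, time in s.
With the tool pointing down it reaches from about 0.35 to 0.9 m from the base axis. Payload 8.1 kg.
Tool frame: the origin (TCP) lies at the very end of the fingers, on their centre line; the grasp point (between the pads) lies arm.hold_point_z behind it (arm.hold_point_z is the distance from the TCP to the grasp point, in m); z points along the fingers, y is the line along which they close (so a half turn about z gives the same grasp; the last joint's range is limited). The gripper opens to 92 mm and grips with 3 to 60 N. Pads are 19 mm wide; open, the fingers measure 130 mm over their backs; the gripper's body (75 mm by 190 mm) begins 47 mm behind the grasp point.
Start: joints at [1.03, 0.434, 0.025, 1.573, -0.012, 1.134, -0.075], TCP at [0.265, -0.566, 0.227] pointing down, gripper open.
Joint ranges: [-2.62, 2.62], [-0.44, 2.09], [-1.27, 1.32], [0.08, 2.57], [-1.32, 4.46], [0.12, 2], [-2.74, 2.74]. Speed limits (rad/s): [2.22, 2.22, 3.01, 3.01, 3.14, 3.14, 3.14].

## Interface

Orientations are given as a rotation vector (axis times angle).
In Python, from cell import arm, vision, job, cut_out gives the robot as it stands. The module is installed in compiled form; this text tells all that it offers.
- The arm moves only by the tool play_rows, never from a script. Its argument "increments" is text: rows parted by semicolons, each of 5 numbers parted by spaces: the shift along the tool's x, y, z in cm, then the turn about the tool's z in degrees, then the opening, from -1 (shut) to 1 (fully open), so that 0 is half open. A call has 1 to 5 rows; each row shifts and turns the commanded pose from where the row before left it, along the tool's axes as they then stand; what a row does not reach is not made up. A row lasts 1/12 s, in which the tool goes at most 41.7 mm and 7.16 degrees, less where a joint would pass 70% of its speed; a pose out of reach is approached as far as the arm can. A call is refused whole if a number of a shift passes 4.17 or a number of a turn 7.16, either way. A call with a gripper value outside its range is refused whole. The fingers move at their own pace and stop on an object; "grip_force" is the grip in N (left out, the last holds). Time passes only in rows, so rows that do not move let the fingers close. It gives the time, the measured TCP pose, the force, the opening and the grip force at its end, in the units of the state.
- arm.observe(): the state, without advancing time (a new reading comes with each control period).
- vision.get_image(name): name is "scene" or "top" or "wrist"; returns a dict with "frame" (420x560x3 uint8, red, green, blue), "z_map" (420x560 float32, m along the optical axis (not along the pixel's ray), 0 where there is no reading), "mtx" (3x3 intrinsics, pixels), "cam_to_world" (4x4, takes a point from camera to world coordinates). Camera axes: x right, y up, looking along -z (the intrinsics and any distortion apply to the point x, -y, -z); pixel columns grow to the right and rows downward; lengths in m; the calibration is good to about 2 mm. A picture is of the moment at which its call begins.
- job.sign_off(): hands the job in; it is judged then, once.
Trained networks look in a picture, given as the dict that the camera call returned (one of the last four; its "shot" number tells which), for a name from the list of things; names that differ only in an ending like _2 or _b are one class to them, and where a whole thing is asked for, a point or a joint stands for the part that bears it (a point fixed in the world has none). Each returns a list of dicts, best first, with "confidence" (0 to 1); they miss things now and then, are a little off and sometimes report something else, mostly with a low value. They report only what shows in the picture. A call takes as long as a camera call.
- cut_out(query, picture): "mask" (420x560 bool, what is visible of it) and "point" ([row, column] in pixels, amid what is visible of it).
The state is a dict: "clock": time; "joints": joint angles; "dq": joint speeds; "joint_efforts": joint torques, N m; "position": TCP position; "ee_rot": TCP orientation; "force": force on the tool from outside, world axes, zero at the start; "ft_torque": the same for the moment, N m; "width": opening from 0.0 (shut) to 1.0 (fully open); "gripper_force": force on a finger pad.
Only numpy, scipy, OpenCV 4.12 (cv2) and the standard library are available. Lean on these libraries where they do the work, as an engineer would, in place of code of your own. Each camera call takes 0.05 s, during which the arm holds its last target. There are 200 camera calls.

## Working session

There is one attempt and no reset: what is moved stays moved. The work goes in short steps, Python scripts to look and compute and a tool call to move; the robot and the scene stay as the last step left them, time stands still between calls to the robot, and variables do not carry over. Pictures are saved under pics/ and viewed, at most 10 in all, crops included, and the job is handed in when it is done.

Besides the shell and the picture viewer there is one more tool, called after "Emit:" in YAML: its name, and indented under it one key for each argument. play_rows: Moves the arm, as the interface text tells. Its arguments: {"type":"object","properties":{"increments":{"type":"string"},"grip_force":{"type":"number"}},"required":["increments"]}

```bash
mkdir -p pics; cat > h.py <<'E'
import numpy as np, cv2
from cell import arm, vision, job, cut_out
from scipy.spatial.transform import Rotation as R
def pts(im):
    K=im["mtx"];z=im["z_map"];v,u=np.mgrid[0:z.shape[0],0:z.shape[1]]
    x=(u-K[0,2])/K[0,0]*z;y=(v-K[1,2])/K[1,1]*z
    P=np.stack([x,-y,-z,np.ones_like(z)],-1)@im["cam_to_world"].T
    P=P[...,:3];P[z==0]=np.nan
    return P
def save(im,n,crop=None,s=1):
    f=im["frame"][...,::-1]
    if crop: f=f[crop[0]:crop[1],crop[2]:crop[3]]
    f=cv2.resize(f,None,fx=s,fy=s,interpolation=cv2.INTER_CUBIC)
    cv2.imwrite("pics/"+n+".png",f)
E
python3 - <<'E'
from h import *
s=arm.observe();print({k:np.round(v,3) for k,v in s.items()},arm.hold_point_z,R.from_rotvec(s["ee_rot"]).as_matrix().round(3))
for c in ["top","scene"]:
    im=vision.get_image(c);save(im,c+"0",s=1.4);P=pts(im)
    np.savez(c+"0.npz",P=P,f=im["frame"])
    for n in ["knob_axis","pointer","mark_tip","lock_tab","cam_centre","cam_grip","cam","knob","lock"]:
        for d in cut_out(n,im)[:2]:
            m=d["mask"];r,cc=map(int,d["point"]);print(c,n,round(d["confidence"],2),(r,cc),m.sum(),P[r,cc].round(3),np.nanmean(P[m],0).round(3))
E
```

```text
{'clock': np.float64(0.0), 'joints': array([ 1.03 ,  0.435,  0.025,  1.574, -0.012,  1.134, -0.075]), 'dq': array([-0.   ,  0.   , -0.   , -0.002,  0.001, -0.002,  0.001]), 'joint_efforts': array([-0.0000e+00, -6.6784e+01,  9.8500e-01, -3.1446e+01, -6.0000e-02,
        4.3000e-02,  0.0000e+00]), 'position': array([ 0.265, -0.566,  0.226]), 'ee_rot': array([-3.065e+00, -6.820e-01,  1.000e-03]), 'force': array([-0.267, -0.428,  0.024]), 'ft_torque': array([-0.033, -0.031,  0.05 ]), 'gripper_force': np.float64(0.0), 'width': np.float64(0.998)} 0.0188 [[ 0.906  0.424 -0.001]
 [ 0.424 -0.906  0.001]
 [-0.    -0.002 -1.   ]]
top knob_axis 0.71 (213, 354) 4004 [ 0.593 -0.23   0.045] [ 0.591 -0.226  0.053]
top pointer 0.64 (210, 377) 153 [ 0.598 -0.289  0.083] [ 0.599 -0.29   0.069]
top lock_tab 0.69 (218, 342) 906 [ 0.575 -0.183  0.139] [ 0.58  -0.178  0.094]
top lock_tab 0.63 (218, 270) 209 [0.584 0.012 0.031] [0.576 0.007 0.025]
top cam_centre 0.63 (214, 200) 3837 [0.594 0.201 0.127] [0.596 0.203 0.068]
top cam_grip 0.59 (232, 165) 276 [0.547 0.296 0.13 ] [0.538 0.267 0.114]
top cam_grip 
[... 659 characters left out ...]
0.557 0.258 0.103]
scene lock_tab 0.91 (181, 249) 914 [ 0.602 -0.172  0.096] [ 0.594 -0.173  0.089]
scene cam_centre 0.6 (271, 355) 6648 [0.595 0.213 0.045] [0.615 0.222 0.064]
scene cam_centre 0.42 (342, 448) 546 [0.585 0.463 0.026] [0.586 0.462 0.022]
scene cam_grip 0.92 (256, 385) 696 [0.557 0.26  0.108] [0.558 0.254 0.103]
scene cam 0.74 (258, 387) 594 [0.555 0.265 0.104] [0.563 0.259 0.11 ]
scene knob 0.72 (174, 222) 126 [ 0.616 -0.281  0.067] [ 0.61  -0.285  0.063]
scene knob 0.48 (181, 251) 844 [ 0.599 -0.167  0.098] [ 0.596 -0.172  0.092]
scene lock 0.86 (184, 249) 946 [ 0.609 -0.164  0.094] [ 0.594 -0.173  0.088]
scene lock 0.15 (258, 384) 563 [0.556 0.258 0.099] [0.566 0.257 0.109]
```

View pics/top0.png

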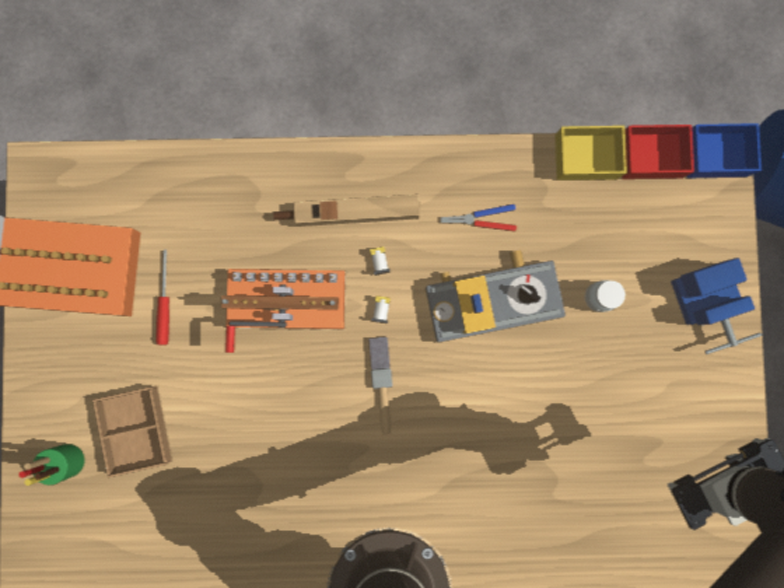

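```bash
python3 - <<'E'
from h import *
d=np.load("top0.npz");P=d["P"];f=d["f"].astype(int)
r,g,b=f[...,0],f[...,1],f[...,2]
def rect(m,n):
    p=P[m][:,:2].astype(np.float32);rc=cv2.minAreaRect(p*1000);print(n,len(p),rc,np.nanmedian(P[m],0).round(3))
z=P[...,2];x=P[...,0];y=P[...,1]
roi=(x>.42)&(x<.78)&(y>-.42)&(y<-.08)
rect(roi&(abs(z-.096)<.005)&(r>150)&(b<110),"roof")
rect(roi&(abs(z-.138)<.006)&(b>r),"tab")
rect(roi&(abs(z-.086)<.006)&(y<-.21)&(r<90),"bar")
m=roi&(r>150)&(g<90)&(b<90);rect(m,"mark");
m=roi&(abs(z-.040)<.006);rect(m,"housing")
roi=(x>.42)&(x<.8)&(y>.05)&(y<.42)
rect(roi&(abs(z-.045)<.006),"chest")
rect(roi&(r>140)&(g<80)&(b<80)&(z>.09),"grip")
c=roi&(r>140)&(g<80)&(b<80)
q=P[c];print(q.min(0),q.max(0))
a=roi&(abs(z-.15)<.006);rect(a,"rail")
cv2.imwrite("pics/topz.png",cv2.resize(d["f"][150:280,120:420,::-1],None,fx=2.6,fy=2.6,interpolation=cv2.INTER_CUBIC))
E
```

```text
roof 515 ((580.1898193359375, -180.49215698242188), (105.74068450927734, 59.631202697753906), 10.457472801208496) [ 0.571 -0.184  0.095]
tab 57 ((579.8449096679688, -179.03028869628906), (33.248714447021484, 13.628642082214355), 9.516873359680176) [ 0.578 -0.18   0.138]
bar 39 ((600.7289428710938, -293.5094909667969), (40.489540100097656, 12.250936508178711), 52.932464599609375) [ 0.598 -0.298  0.085]
mark 112 ((716.0946655273438, -268.08489990234375), (160.90457153320312, 60.2307014465332), 40.74002456665039) [ 0.751 -0.237  0.009]
housing 2486 ((605.7839965820312, -226.4207000732422), (153.5951385498047, 270.4458312988281), 10.33067512512207) [ 0.59  -0.254  0.04 ]
chest 2616 ((673.0728759765625, 188.2506561279297), (265.1218566894531, 263.01800537109375), 87.58392333984375) [0.626 0.164 0.045]
grip 79 ((521.0977783203125, 300.5240478515625), (14.304756164550781, 45.92856979370117), 88.3081283569336) [0.517 0.3   0.124]
[0.49802853 0.2930953  0.11683083] [0.54419976 0.30795401 0.13045449]
rail 14 ((588.3682861328125, 203.6700439453125), (213.70301818847656, 5.611965656280518), 88.1329345703125) [0.589 0.305 0.149]
```

The top view shows the orange chest with the lever at (230,335) and the regulator with its lock at (475,303) and knob at (527,294). The red mark is near (526,280). I'll zoom in on the knob.

```bash
python3 - <<'E'
from h import *
d=np.load("top0.npz");P=d["P"];f=d["f"]
a=cv2.resize(f[188:232,345:405,::-1],None,fx=9,fy=9,interpolation=cv2.INTER_CUBIC)
cv2.imwrite("pics/knob0.png",a)
ax=np.array([.6007,-.2935])
hsv=cv2.cvtColor(f,cv2.COLOR_RGB2HSV).astype(int)
near=np.hypot(P[...,0]-ax[0],P[...,1]-ax[1])<.055
m=near&((hsv[...,0]<8)|(hsv[...,0]>172))&(hsv[...,1]>120)&(hsv[...,2]>100)
for r,c in np.argwhere(m): print("red",r,c,P[r,c].round(4),f[r,c])
m=near&(P[...,2]>.06)
for r,c in np.argwhere(m): print(r,c,P[r,c].round(3),f[r,c])
E
```

```text
red 196 377 [ 0.6415 -0.2984  0.0436] [173  91  86]
red 197 377 [ 0.639  -0.2992  0.0392] [194  84  76]
red 198 377 [ 0.6355 -0.2978  0.0459] [198  87  79]
red 199 376 [ 0.6334 -0.2964  0.0375] [192 107 100]
red 199 377 [ 0.633  -0.2987  0.0406] [197  90  84]
red 200 376 [ 0.6303 -0.2959  0.04  ] [198 107  99]
red 200 377 [ 0.6305 -0.2995  0.0361] [198  94  87]
203 374 [ 0.619 -0.282  0.08 ] [111 107 101]
204 372 [ 0.615 -0.274  0.089] [129 124 120]
204 373 [ 0.615 -0.278  0.087] [151 149 142]
204 374 [ 0.615 -0.281  0.087] [127 123 117]
204 375 [ 0.615 -0.284  0.086] [84 79 75]
205 371 [ 0.613 -0.274  0.079] [95 92 86]
205 372 [ 0.612 -0.275  0.088] [103 100  93]
205 373 [ 0.613 -0.278  0.084] [162 158 151]
205 374 [ 0.612 -0.28   0.089] [173 169 162]
205 375 [ 0.613 -0.284  0.082] [139 136 130]
205 376 [ 0.612 -0.286  0.089] [97 92 88]
206 371 [ 0.61  -0.274  0.079] [63 58 50]
206 372 [ 0.61  -0.275  0.086] [65 59 54]
206 373 [ 0.61  -0.278  0.086] [98 93 88]
206 374 [ 0.61  -0.281  0.084] [144 140 134]
206 375 [ 0.609 -0.282  0.091] [179 174 168]
206 376 [ 0.61  -0.287  0.084] [16
[... 2451 characters left out ...]
91 -0.296  0.064] [47 39 32]
213 379 [ 0.59  -0.297  0.072] [47 41 32]
213 380 [ 0.59  -0.298  0.078] [52 45 36]
213 381 [ 0.59  -0.3    0.085] [51 45 38]
213 382 [ 0.59  -0.303  0.085] [53 47 40]
213 383 [ 0.59  -0.306  0.08 ] [55 48 43]
213 384 [ 0.589 -0.308  0.084] [59 53 48]
213 385 [ 0.59  -0.312  0.082] [92 88 83]
214 377 [ 0.588 -0.293  0.064] [50 44 36]
214 380 [ 0.587 -0.299  0.075] [46 39 30]
214 381 [ 0.587 -0.301  0.076] [47 40 34]
214 382 [ 0.587 -0.303  0.083] [52 45 40]
214 383 [ 0.586 -0.304  0.089] [58 51 45]
214 384 [ 0.587 -0.308  0.084] [78 73 69]
215 381 [ 0.585 -0.304  0.065] [74 69 64]
215 382 [ 0.585 -0.304  0.075] [74 70 64]
215 383 [ 0.584 -0.306  0.083] [89 85 79]
```

View pics/knob0.png

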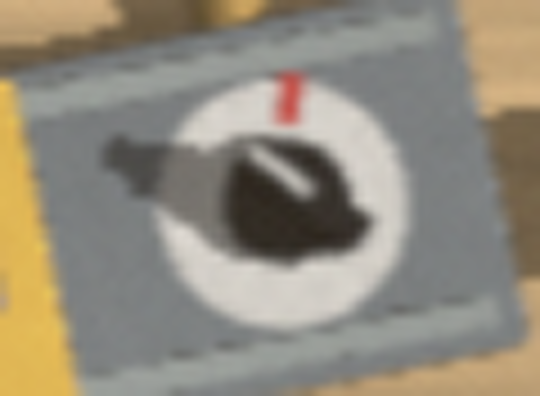

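The white pointer runs up-left, at about +52° from world x. The red mark is at about -5°, so the knob needs roughly 57° clockwise. Moving above the knob now.

Emit:
play_rows:
  increments: "4 -1 0 0 0.2;4 -1 0 0 0.2;4 -1 0 0 0.2;4 -1 0 0 0.2;4 -1 0 0 0.2"

```text
clock: 1.42
position: [0.4261, -0.4347, 0.2269]
ee_rot: [3.066, 0.681, 0.0]
force: [0.7, 0.7, 0.4]
width: 0.686
gripper_force: 0.0
```

Emit:
play_rows:
  increments: "4 -1 0 -6 0.2;4 -1 0 0 0.2;4 -1 0 0 0.2;2 -1 0 0 0.2;0 0 0 0 0.2"

```text
clock: 1.83
position: [0.5316, -0.3256, 0.2266]
ee_rot: [-3.02, -0.855, -0.005]
force: [0.1, 0.9, 0.4]
width: 0.6
gripper_force: 0.0
```

```bash
cat >> h.py <<'E'
def goto(x,y,z,ang=None):
    s=arm.observe();M=R.from_rotvec(s["ee_rot"]).as_matrix()
    a=np.degrees(np.arctan2(M[1,0],M[0,0]))
    print("t",round(s["clock"],2),"pos",s["position"].round(4),"xang",round(a,1),"F",np.round(s["force"],1),"w",round(s["width"],3))
    d=np.array([x,y,z])-s["position"]
    print("tool shift cm",(M.T@d*100).round(2))
    if ang is not None:
        print("turn",round(a-ang,1)); c,t=np.cos(np.radians(ang)),np.sin(np.radians(ang))
        print("after turn cm",(np.array([[c,t,0],[t,-c,0],[0,0,-1]])@d*100).round(2))
E
python3 - <<'E'
from h import *
im=vision.get_image("wrist");save(im,"w1",s=1.2);P=pts(im);np.savez("w1.npz",P=P,f=im["frame"])
for n in ["knob_axis","pointer","mark_tip","lock_tab"]:
    for d in cut_out(n,im)[:2]:
        m=d["mask"];r,c=map(int,d["point"]);print(n,round(d["confidence"],2),(r,c),m.sum(),P[r,c].round(3))
goto(.6,-.294,.2,52)
E
```

```text
knob_axis 0.66 (84, 234) 30980 [ 0.595 -0.225  0.04 ]
pointer 0.94 (112, 295) 1373 [ 0.604 -0.293  0.086]
mark_tip 0.67 (83, 313) 98 [ 0.639 -0.295  0.043]
lock_tab 0.58 (59, 175) 9464 [ 0.588 -0.187  0.113]
t 2.08 pos [ 0.5259 -0.3344  0.2267] xang 30.9 F [-1.3 -0.3 -0.4] w 0.598
tool shift cm [8.44 0.34 2.67]
turn -21.1
after turn cm [7.75 3.35 2.67]
```

View pics/w1.png

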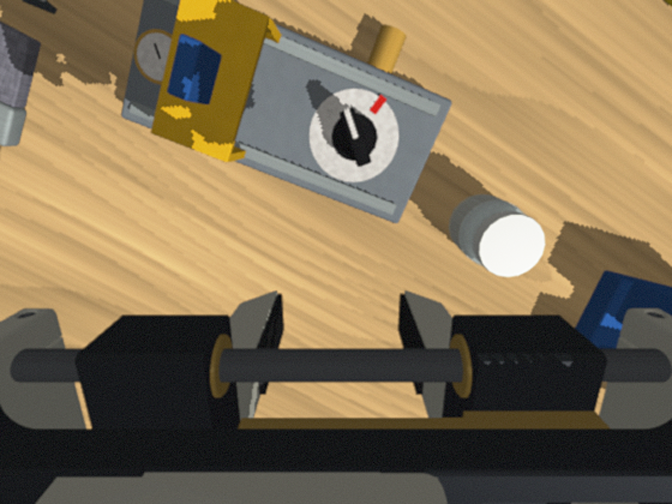

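The wrist view shows the dial at about (354,135), the red mark at (378,103), and the pointer line running to (345,110). I'll measure the axis, pointer and mark from these pixels.

```bash
cat >> h.py <<'E'
def knob(P,f,ax0=(.6,-.294)):
    hsv=cv2.cvtColor(f,cv2.COLOR_RGB2HSV).astype(int);H,S,V=hsv[...,0],hsv[...,1],hsv[...,2]
    rr=np.hypot(P[...,0]-ax0[0],P[...,1]-ax0[1])
    dial=(rr<.055)&(P[...,2]<.06)&(((S<50)&(V>150))|(S>130)&((H<8)|(H>172)))
    p=P[dial][:,:2].astype(np.float32);(c,r)=cv2.minEnclosingCircle(p*1000)
    red=(rr<.055)&(S>120)&((H<8)|(H>172));mk=np.nanmean(P[red],0)
    top=(rr<.04)&(P[...,2]>.08);b=cv2.minAreaRect((P[top][:,:2]*1000).astype(np.float32))
    ln=top&(V>110);l=P[ln][:,:2];lc=l.mean(0);w,v=np.linalg.eigh(np.cov((l-lc).T));v=v[:,1]
    ax=np.array(b[0])/1000
    if v@(lc-ax)<0:v=-v
    print("dial",np.round(c,1),round(r,1),"bar",b,"line",lc.round(4),np.degrees(np.arctan2(v[1],v[0])).round(1),"mark",mk.round(4),red.sum())
    for a in (ax,np.array(c)/1000): print(" axis",a.round(4),"mark ang",np.degrees(np.arctan2(*(mk[:2]-a)[::-1])).round(1),"line centre ang",np.degrees(np.arctan2(*(lc-a)[::-1])).round(1))
E
python3 - <<'E'
from h import *
d=np.load("w1.npz");knob(d["P"],d["f"])
E
```

```text
dial [ 600.  -293.9] 55.0 bar ((603.2111206054688, -294.1175537109375), (45.05561828613281, 11.894378662109375), 51.84507751464844) line [ 0.6093 -0.2868] 50.0 mark [ 0.6373 -0.2981  0.043 ] 97
 axis [ 0.6032 -0.2941] mark ang -6.6 line centre ang 50.2
 axis [ 0.6    -0.2939] mark ang -6.3 line centre ang 37.6
```

Emit:
play_rows:
  increments: "0 0 0 -7 0.2;0 0 0 -7 0.2;0 0 0 -6.6 0.2;4 1.7 0 0 0.2;3.9 1.7 0 0 0.2"

```text
clock: 2.5
position: [0.5982, -0.2978, 0.2273]
ee_rot: [2.831, 1.357, -0.003]
force: [1.4, -0.2, 0.1]
width: 0.599
gripper_force: 0.0
```

Emit:
play_rows:
  increments: "0 0 3 0 0.2;0 0 3 0 0.2;0 0 3 0 0.2;0 0 0 0 0.2;0 0 0 0 0.2"

```text
clock: 2.92
position: [0.5986, -0.2942, 0.1357]
ee_rot: [-2.827, -1.365, 0.004]
force: [0.1, -0.3, 0.9]
width: 0.603
gripper_force: 0.0
```

```bash
python3 - <<'E'
from h import *
goto(.602,-.294,.06,51.5)
E
```

```text
t 2.92 pos [ 0.5986 -0.2942  0.1357] xang 51.6 F [ 0.1 -0.3  0.9] w 0.603
tool shift cm [0.24 0.28 7.57]
turn 0.1
after turn cm [0.23 0.25 7.57]
```

Emit:
play_rows:
  increments: "0.2 0.2 2.5 0 0.2;0 0 2.5 0 0.2;0 0 2.5 0 0.2;0 0 0 0 -0.3;0 0 0 0 -0.5"
  grip_force: 20

```text
clock: 3.33
position: [0.6032, -0.2937, 0.0631]
ee_rot: [2.828, 1.368, -0.0]
force: [0.5, -0.6, 1.1]
width: 0.5
gripper_force: 0.0
```

Emit:
play_rows:
  increments: "0 0 0 0 -1;0 0 0 0 -1;0 0 0 0 -1;0 0 0 0 -1;0 0 0 0 -1"

```text
clock: 3.75
position: [0.6038, -0.2931, 0.0627]
ee_rot: [2.826, 1.369, 0.002]
force: [7.9, -6.2, 3.8]
width: 0.14
gripper_force: 6.8
```

Emit:
play_rows:
  increments: "0 0.1 0 0 -1;0 0 0 0 -1;0 0 0 0 -1"
  grip_force: 40

```text
clock: 4.0
position: [0.6044, -0.2935, 0.0627]
ee_rot: [2.827, 1.369, 0.001]
force: [-0.5, 0.2, 6.2]
width: 0.122
gripper_force: 40.0
```

Emit:
play_rows:
  increments: "0 0 0 6 -1;0 0 0 6 -1;0 0 0 6 -1;0 0 0 6 -1;0 0 0 6 -1"

```text
clock: 4.42
position: [0.6049, -0.2942, 0.0627]
ee_rot: [3.085, 0.582, 0.003]
force: [0.8, -2.5, 2.8]
width: 0.124
gripper_force: 40.0
```

Emit:
play_rows:
  increments: "0 0 0 6 -1;0 0 0 6 -1;0 0 0 6 -1;0 0 0 6 -1;0 0 0 4 -1"

```text
clock: 4.83
position: [0.605, -0.295, 0.0627]
ee_rot: [3.134, -0.183, 0.004]
force: [2.3, -5.2, 2.1]
width: 0.127
gripper_force: 40.0
```

Emit:
play_rows:
  increments: "0 0 0 0 -1;0 0 0 0 -1;0 0 0 0 -1;0 0 0 0 -1"

```text
clock: 5.17
position: [0.6049, -0.295, 0.0627]
ee_rot: [3.135, -0.172, 0.004]
force: [1.7, -4.6, 4.4]
width: 0.131
gripper_force: 40.0
```

```bash
python3 - <<'E'
from h import *
goto(.604,-.2935,.2,-6.6)
E
```

```text
t 5.17 pos [ 0.6049 -0.295   0.0627] xang -6.3 F [ 1.7 -4.6  4.4] w 0.131
tool shift cm [ -0.07  -0.11 -13.73]
turn 0.3
after turn cm [ -0.11  -0.14 -13.73]
```

Emit:
play_rows:
  increments: "0 0 0 0 0.2;0 0 0 0 0.2;0 0 0 0 0.2;0 0 0 0 0.2;0 0 -2 0 0.2"

```text
clock: 5.58
position: [0.6013, -0.2917, 0.078]
ee_rot: [-3.134, 0.172, 0.011]
force: [-0.0, 0.4, -1.0]
width: 0.438
gripper_force: 0.0
```

Emit:
play_rows:
  increments: "0 0 -4 0 0.2;0 0 -4 0 0.2;-3.5 0 -4 0 0.2;-3.5 0 0 0 0.2;0 0 0 0 0.2"

```text
clock: 6.0
position: [0.5359, -0.2869, 0.1944]
ee_rot: [3.136, -0.177, -0.004]
force: [-0.7, -1.4, -2.4]
width: 0.599
gripper_force: 0.0
```

```bash
python3 - <<'E'
from h import *
im=vision.get_image("wrist");save(im,"w2",s=1.2);P=pts(im);np.savez("w2.npz",P=P,f=im["frame"])
goto(.604,-.294,.06,-6.6);knob(P,im["frame"],(.603,-.294))
im=vision.get_image("top");knob(pts(im),im["frame"],(.601,-.294))
E
```

```text
t 6.05 pos [ 0.5384 -0.2866  0.1938] xang -6.4 F [ 0.9  0.4 -0.1] w 0.596
tool shift cm [ 6.62  0.   13.37]
turn 0.2
after turn cm [ 6.6  -0.02 13.38]
dial [ 603. -294.] 55.0 bar ((593.94384765625, -287.81280517578125), (62.942298889160156, 34.52376937866211), 4.744791030883789) line [ 0.5801 -0.2918] 172.7 mark [ 0.6375 -0.2982  0.0429] 113
 axis [ 0.5939 -0.2878] mark ang -13.4 line centre ang -163.8
 axis [ 0.603 -0.294] mark ang -6.9 line centre ang 174.6
dial [ 618.6 -295.2] 44.9 bar ((587.7705688476562, -283.8687438964844), (60.699710845947266, 51.847450256347656), 18.283235549926758) line [ 0.5974 -0.2909] -1.9 mark [ 0.6337 -0.2979  0.0414] 8
 axis [ 0.5878 -0.2839] mark ang -17.0 line centre ang -36.3
 axis [ 0.6186 -0.2952] mark ang -10.1 line centre ang 168.6
```

View pics/w2.png

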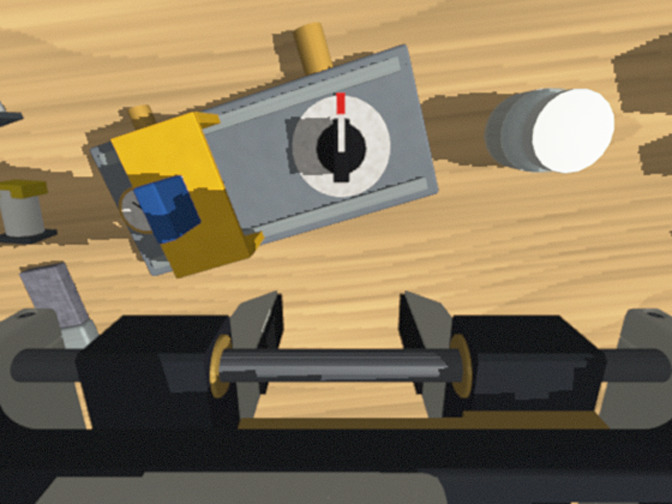

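The pointer line at (341,135) and the mark at (340,103) look nearly in line. I'll put a number on it.

```bash
sed -i 's/top=(rr<.04)&(P\[...,2\]>.08)/top=(rr<.026)\&(P[...,2]>.08)\&(P[...,2]<.092)/' h.py; python3 - <<'E'
from h import *
for n in ("w1","w2"):
    d=np.load(n+".npz");P=d["P"];f=d["f"];knob(P,f,(.603,-.294))
    # lock
    hsv=cv2.cvtColor(f,cv2.COLOR_RGB2HSV)
    t=(abs(P[...,2]-.138)<.004)&(abs(P[...,0]-.58)<.04)&(abs(P[...,1]+.18)<.05)&(hsv[...,0]>95)&(hsv[...,0]<130)
    print(cv2.minAreaRect((P[t][:,:2]*1000).astype(np.float32)),t.sum())
E
```

```text
dial [ 603. -294.] 55.0 bar ((603.2111206054688, -294.1175537109375), (45.05561828613281, 11.894378662109375), 51.84507751464844) line [ 0.6093 -0.2868] 50.0 mark [ 0.6373 -0.2981  0.043 ] 97
 axis [ 0.6032 -0.2941] mark ang -6.6 line centre ang 50.2
 axis [ 0.603 -0.294] mark ang -6.7 line centre ang 48.8
((582.3844604492188, -181.61680603027344), (35.4167594909668, 13.962627410888672), 11.079806327819824) 1032
dial [ 603. -294.] 55.0 bar ((603.9447021484375, -294.7543640136719), (11.70278549194336, 44.079376220703125), 83.17862701416016) line [ 0.6139 -0.296 ] -10.1 mark [ 0.6375 -0.2982  0.0429] 113
 axis [ 0.6039 -0.2948] mark ang -5.8 line centre ang -7.3
 axis [ 0.603 -0.294] mark ang -6.9 line centre ang -10.6
((582.3378295898438, -181.3188934326172), (35.75606155395508, 15.047276496887207), 9.069656372070312) 1053
```

The bar is at -6.8° and the mark at about -6.3°, so the knob is set. Next is the lock tab.

Emit:
play_rows:
  increments: "0 0 0 -6 0.2;0 0 0 -6 0.2;0 0 0 -5 0.2;0 0 0 0 0.2"

```text
clock: 6.43
position: [0.5426, -0.2861, 0.1923]
ee_rot: [-3.126, -0.3, 0.001]
force: [0.5, -0.5, 0.7]
width: 0.602
gripper_force: 0.0
```

```bash
python3 - <<'E'
from h import *
goto(.5824,-.1815,.105,10.5)
E
```

```text
t 6.43 pos [ 0.5426 -0.2861  0.1923] xang 11.0 F [ 0.5 -0.5  0.7] w 0.602
tool shift cm [ 5.9  -9.5   8.74]
turn 0.5
after turn cm [ 5.82 -9.56  8.73]
```

Emit:
play_rows:
  increments: "2 -3.2 0 0.5 0.2;2 -3.2 0 0 0.2;1.8 -3.1 0 0 0.2;0 0 0 0 0.2;0 0 0 0 0.2"

```text
clock: 6.85
position: [0.5834, -0.179, 0.1924]
ee_rot: [-3.127, -0.283, 0.0]
force: [0.0, -0.5, -0.7]
width: 0.6
gripper_force: 0.0
```

```bash
python3 - <<'E'
from h import *
goto(.5824,-.1815,.105,10.5)
E
```

```text
t 6.85 pos [ 0.5834 -0.179   0.1924] xang 10.4 F [ 0.  -0.5 -0.7] w 0.6
tool shift cm [-0.14  0.25  8.74]
turn -0.1
after turn cm [-0.14  0.23  8.74]
```

Emit:
play_rows:
  increments: "-0.1 0.2 3 0 0.2;0 0 3 0 0.2;0 0 2.6 0 0.2;0 0 0 0 -0.2;0 0 0 0 -0.5"
  grip_force: 15

```text
clock: 7.27
position: [0.5802, -0.1856, 0.106]
ee_rot: [-3.129, -0.275, 0.005]
force: [0.9, -0.5, 0.8]
width: 0.502
gripper_force: 0.0
```

Emit:
play_rows:
  increments: "0 0 0 0 -1;0 0 0 0 -1;0 0 0 0 -1;0 0 0 0 -1;0 0 0 0 -1"

```text
clock: 7.68
position: [0.5819, -0.1844, 0.1081]
ee_rot: [-3.129, -0.279, -0.003]
force: [0.0, 0.3, 5.6]
width: 0.151
gripper_force: 15.0
```

```bash
python3 - <<'E'
from h import *
goto(.604,-.2942,.107,10.5)
E
```

```text
t 7.68 pos [ 0.5819 -0.1844  0.1081] xang 10.2 F [0.  0.3 5.6] w 0.151
tool shift cm [ 0.23 11.2   0.11]
turn -0.3
after turn cm [ 0.17 11.2   0.11]
```

Emit:
play_rows:
  increments: "0.1 2 0 0 -1;0 2 0 0 -1;0 2 0 0 -1;0.1 2 0 0 -1;0 2 0 0 -1"

```text
clock: 8.1
position: [0.6002, -0.2836, 0.108]
ee_rot: [-3.129, -0.279, 0.002]
force: [-5.0, 1.5, 7.7]
width: 0.151
gripper_force: 15.0
```

Emit:
play_rows:
  increments: "0 0.5 0 0 -1;0 0.5 0 0 -1;0 0.3 0 0 -1;0 0 0 0 -1;0 0 0 0 -1"

```text
clock: 8.52
position: [0.6022, -0.2951, 0.108]
ee_rot: [-3.129, -0.279, 0.002]
force: [-6.2, 1.9, 8.9]
width: 0.151
gripper_force: 15.0
```

```bash
python3 - <<'E'
from h import *
goto(.604,-.2942,.107,10.5)
E
```

```text
t 8.52 pos [ 0.6022 -0.2951  0.108 ] xang 10.2 F [-6.2  1.9  8.9] w 0.151
tool shift cm [ 0.19 -0.06  0.09]
turn -0.3
after turn cm [ 0.19 -0.06  0.1 ]
```

Emit:
play_rows:
  increments: "-0.1 0.2 0 0 -1;0 0.2 0 0 -1;0 0 0 0 -1"

```text
clock: 8.77
position: [0.6023, -0.2952, 0.1079]
ee_rot: [-3.123, -0.282, 0.003]
force: [-7.8, 10.9, 13.6]
width: 0.151
gripper_force: 15.0
```

Emit:
play_rows:
  increments: "0 0.2 0 0 -1;0 0.2 0 0 -1;0 0 0 0 -1;0 0 0 0 -1"

```text
clock: 9.1
position: [0.6024, -0.2953, 0.1077]
ee_rot: [-3.118, -0.285, 0.006]
force: [-12.9, 21.4, 19.3]
width: 0.154
gripper_force: 15.0
```

Emit:
play_rows:
  increments: "0 -0.4 0 0 -1;0 -0.2 0 0 0;0 0 0 0 0.1;0 0 0 0 0.1;0 0 0 0 0.1"

```text
clock: 9.52
position: [0.6026, -0.2982, 0.1071]
ee_rot: [3.129, 0.278, 0.0]
force: [-0.0, -0.4, 0.1]
width: 0.394
gripper_force: 0.0
```

Emit:
play_rows:
  increments: "0 0 -3 0 0.1;0 0 -4 0 0.1;-2 0 -4 0 0.1;-2 0 0 0 0.1;0 0 0 0 0.1"

```text
clock: 9.93
position: [0.5625, -0.3079, 0.2175]
ee_rot: [3.126, 0.272, 0.004]
force: [-0.7, -1.3, 0.1]
width: 0.551
gripper_force: 0.0
```

```bash
python3 - <<'E'
from h import *
im=vision.get_image("wrist");save(im,"w3",s=1.2);P=pts(im);f=im["frame"]
hsv=cv2.cvtColor(f,cv2.COLOR_RGB2HSV)
t=(abs(P[...,2]-.138)<.004)&(abs(P[...,0]-.60)<.04)&(abs(P[...,1]+.29)<.05)&(hsv[...,0]>95)&(hsv[...,0]<130)
print(cv2.minAreaRect((P[t][:,:2]*1000).astype(np.float32)),t.sum())
goto(.522,.3,.24,0)
im=vision.get_image("top");P=pts(im);f=im["frame"].astype(int);np.savez("top1.npz",P=P,f=im["frame"])
im=vision.get_image("scene");P=pts(im);f=im["frame"].astype(int)
r,g,b=f[...,0],f[...,1],f[...,2]
c=(P[...,0]>.45)&(P[...,0]<.6)&(P[...,1]>.2)&(P[...,1]<.36)&(r>120)&(g<70)&(b<70)&(P[...,2]>.08)
print(P[c].min(0),P[c].max(0),np.median(P[c],0),c.sum())
E
```

```text
((603.5822143554688, -294.4918212890625), (34.50294494628906, 13.048059463500977), 10.024733543395996) 755
t 9.98 pos [ 0.5634 -0.3065  0.2159] xang 10.0 F [ 0.7  0.2 -0.4] w 0.549
tool shift cm [  6.47 -60.44  -2.54]
turn 10.0
after turn cm [ -4.14 -60.65  -2.41]
[0.49699512 0.2950374  0.12158391] [0.54859238 0.30816304 0.12878974] [0.5220148  0.30186717 0.12500994] 85
```

View pics/w3.png

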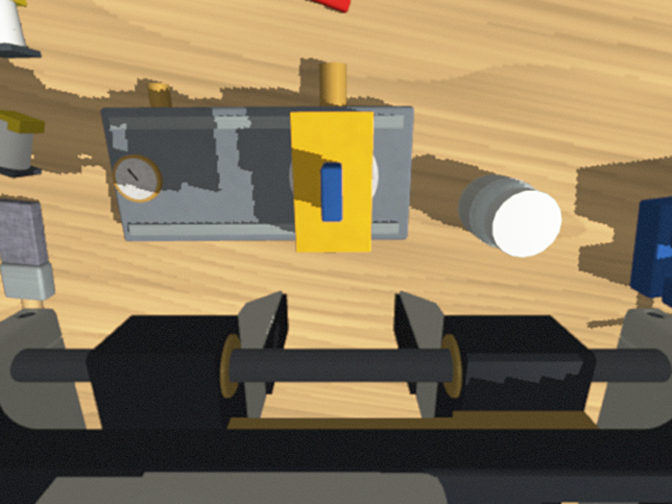

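The yellow lock at (333,185) is centred over the knob, with the tab in line with the axis. Now to the cam grip.

Emit:
play_rows:
  increments: "0 0 -1 6 0.1;0 0 -1 6 0.1;0 -4 0 0 0.1;0 -4 0 0 0.1;0 -4 0 0 0.1"

```text
clock: 10.5
position: [0.5687, -0.183, 0.2332]
ee_rot: [-3.141, 0.051, 0.002]
force: [1.5, 0.8, 1.0]
width: 0.545
gripper_force: 0.0
```

Emit:
play_rows:
  increments: "0 -4 0 0 0.1;0 -4 0 0 0.1;0 -4 0 0 0.1;0 -4 0 0 0.1;0 -4 0 0 0.1"

```text
clock: 10.92
position: [0.5747, 0.0181, 0.2333]
ee_rot: [-3.141, 0.048, 0.002]
force: [0.3, -0.1, -0.3]
width: 0.549
gripper_force: 0.0
```

Emit:
play_rows:
  increments: "-1 -4 0 0 0.1;-1 -4 0 0 0.1;-1 -4 0 0 0.1;-1 -4 0 0 0.1;0 0 0 0 0.1"

```text
clock: 11.33
position: [0.5366, 0.1879, 0.2333]
ee_rot: [-3.136, 0.03, 0.005]
force: [-0.8, 0.7, -0.1]
width: 0.55
gripper_force: 0.0
```

```bash
python3 - <<'E'
from h import *
goto(.517,.301,.1,-2)
im=vision.get_image("wrist");save(im,"w4",s=1.2);P=pts(im);f=im["frame"].astype(int)
r,g,b=f[...,0],f[...,1],f[...,2]
c=(P[...,0]>.45)&(P[...,0]<.6)&(P[...,1]>.24)&(P[...,1]<.36)&(r>120)&(g<70)&(b<70)&(P[...,2]>.08)
print(P[c].min(0),P[c].max(0),np.median(P[c],0),c.sum(),cv2.minAreaRect((P[c][:,:2]*1000).astype(np.float32)))
E
```

```text
t 11.33 pos [0.5366 0.1879 0.2333] xang -1.1 F [-0.8  0.7 -0.1] w 0.55
tool shift cm [ -2.13 -11.2   13.39]
turn 0.9
after turn cm [ -2.35 -11.24  13.33]
[0.49747976 0.29235681 0.1172502 ] [0.54328229 0.30819763 0.12784885] [0.51127647 0.2987984  0.12486897] 466 ((520.3746948242188, 300.17254638671875), (15.64777946472168, 45.6514778137207), 89.29682922363281)
```

View pics/w4.png

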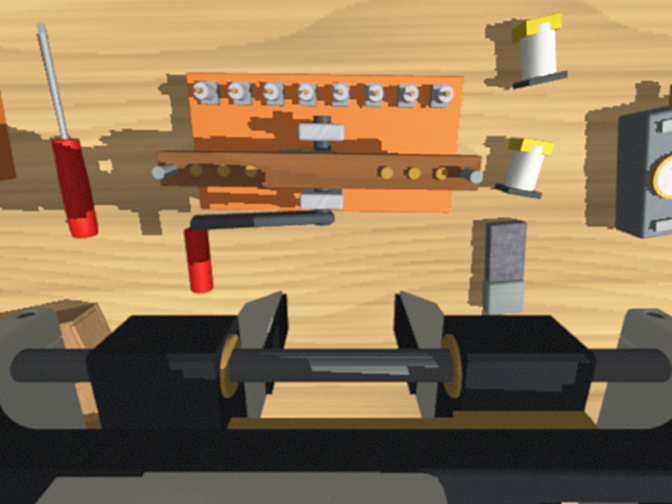

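The red grip is at about (200,260) px, centred near (0.521, 0.300) in the world. The space round it is clear.

Emit:
play_rows:
  increments: "-0.6 -2.8 0 0.9 0.1;-0.6 -2.8 0 0 0.1;-0.6 -2.8 0 0 0.1;-0.6 -2.8 0 0 0.1;0 0 3 0 0.1"

```text
clock: 11.8
position: [0.5214, 0.2982, 0.2081]
ee_rot: [-3.132, 0.064, -0.008]
force: [1.0, 1.4, -1.2]
width: 0.554
gripper_force: 0.0
```

Emit:
play_rows:
  increments: "0 0 2.5 0 0.1;0 0 2 0 0.1;0 0 0 0 0.1;0 0 0 0 0.1"

```text
clock: 12.13
position: [0.5204, 0.2886, 0.158]
ee_rot: [3.139, -0.075, -0.004]
force: [0.2, -0.4, -0.3]
width: 0.548
gripper_force: 0.0
```

```bash
python3 - <<'E'
from h import *
goto(.516,.3005,.097,-2)
E
```

```text
t 12.13 pos [0.5204 0.2886 0.158 ] xang -2.8 F [ 0.2 -0.4 -0.3] w 0.548
tool shift cm [-0.48 -1.18  6.1 ]
turn -0.8
after turn cm [-0.49 -1.18  6.1 ]
```

Emit:
play_rows:
  increments: "-0.5 -1.2 0 -0.8 0.1;0 0 2 0 0.1;0 0 2 0 0.1;0 0 2.1 0 0.1;0 0 0 0 0.1"
  grip_force: 12

```text
clock: 12.55
position: [0.5149, 0.3019, 0.0964]
ee_rot: [3.14, -0.051, -0.004]
force: [-0.8, -1.0, -1.0]
width: 0.553
gripper_force: 0.0
```

Emit:
play_rows:
  increments: "0 0 0 0 -0.2;0 0 0 0 -0.5;0 0 0 0 -1;0 0 0 0 -1;0 0 0 0 -1"

```text
clock: 12.97
position: [0.5168, 0.302, 0.0994]
ee_rot: [-3.14, 0.053, -0.002]
force: [-0.0, -0.9, 0.7]
width: 0.236
gripper_force: 0.0
```

Emit:
play_rows:
  increments: "0 0 0 0 -1;0 0 0 0 -1;0 0 0 0 -1"

```text
clock: 13.22
position: [0.5167, 0.3017, 0.0989]
ee_rot: [-3.141, 0.053, -0.001]
force: [0.2, -1.1, 4.6]
width: 0.189
gripper_force: 12.0
```

```bash
python3 - <<'E'
from h import *
goto(.516,.3005,.097,-2)
E
```

```text
t 13.22 pos [0.5167 0.3017 0.0989] xang -1.9 F [ 0.2 -1.1  4.6] w 0.189
tool shift cm [-0.06  0.12  0.19]
turn 0.1
after turn cm [-0.06  0.12  0.19]
```

Emit:
play_rows:
  increments: "0 0.43 -1.23 0 -1;0 0.58 -1.16 0 -1;0 0.73 -1.08 0 -1;0 0.86 -0.97 0 -1;0 0.98 -0.85 0 -1"
  grip_force: 15

```text
clock: 13.63
position: [0.5156, 0.2703, 0.1533]
ee_rot: [-3.134, 0.048, -0.005]
force: [-0.3, 11.4, 7.0]
width: 0.191
gripper_force: 15.0
```

Emit:
play_rows:
  increments: "0 1.08 -0.72 0 -1;0 1.17 -0.57 0 -1;0 1.23 -0.42 0 -1;0 1.28 -0.25 0 -1;0 1.3 -0.08 0 -1"

```text
clock: 14.05
position: [0.5137, 0.2084, 0.174]
ee_rot: [-3.136, 0.048, -0.006]
force: [-0.3, 6.4, 4.8]
width: 0.19
gripper_force: 15.0
```

Emit:
play_rows:
  increments: "0 0 0 0 -1;0 0 0 0 -1;0 0 0 0 -1;0 0 0 0 -1"

```text
clock: 14.38
position: [0.5137, 0.207, 0.1735]
ee_rot: [-3.138, 0.051, -0.004]
force: [-1.9, 2.2, 11.6]
width: 0.191
gripper_force: 15.0
```

```bash
python3 - <<'E'
from h import *
goto(.5135,.2053,.172,-2)
im=vision.get_image("scene");save(im,"s5",(120,420,200,500),2)
P=pts(im);f=im["frame"].astype(int);r,g,b=f[...,0],f[...,1],f[...,2]
c=(P[...,0]>.45)&(P[...,0]<.6)&(P[...,1]>.1)&(P[...,1]<.36)&(r>120)&(g<70)&(b<70)&(P[...,2]>.08)
print(P[c].min(0),P[c].max(0),np.median(P[c],0),c.sum())
E
```

```text
t 14.38 pos [0.5137 0.207  0.1735] xang -1.9 F [-1.9  2.2 11.6] w 0.191
tool shift cm [-0.01  0.17  0.15]
turn 0.1
after turn cm [-0.01  0.17  0.15]Traceback (most recent call last):
  File "<stdin>", line 6, in <module>
    return umr_minimum(a, axis, None, out, keepdims, initial, where)
ValueError: zero-size array to reduction operation minimum which has no identity
```

View pics/s5.png

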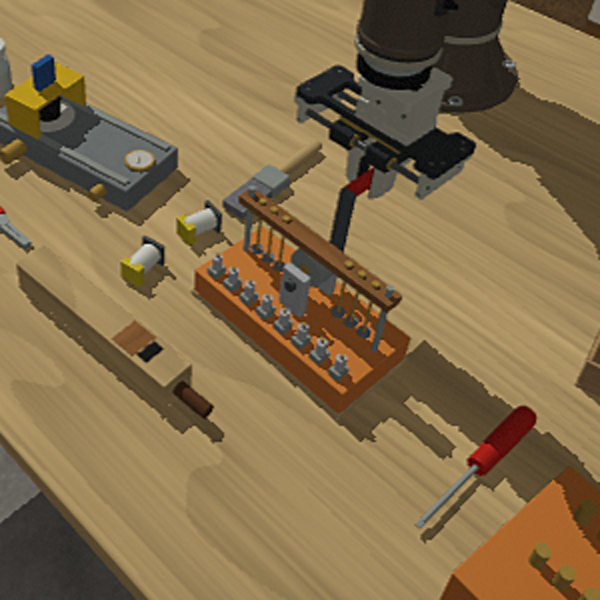

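The scene view shows the lever almost upright at (345,215), with the grip held in the fingers. By the arc geometry it is about 1.5–3 mm short, so I'll add 2 mm.

Emit:
play_rows:
  increments: "0 0.2 -0.1 0 -1;0 0 0 0 -1;0 0 0 0 -1;0 0 0 0 -1;0 0 0 0 -1"
  grip_force: 25

```text
clock: 14.85
position: [0.5136, 0.2049, 0.1737]
ee_rot: [-3.139, 0.051, -0.003]
force: [0.0, 5.8, 6.9]
width: 0.189
gripper_force: 25.0
```

```bash
python3 - <<'E'
from h import *
goto(.5135,.205,.173,-2)
for n in ("scene","top"):
    im=vision.get_image(n);P=pts(im);f=im["frame"].astype(int)
    r,g,b=f[...,0],f[...,1],f[...,2];x,y,z=P[...,0],P[...,1],P[...,2]
    if n=="scene":
        m=(x>.53)&(x<.572)&(y>.17)&(y<.24)&(z>.1)&(z<.2)&(f.max(-1)<100)
        q=P[m];print("lever px",m.sum())
        for a in np.arange(.1,.2,.015):
            k=q[(q[:,2]>=a)&(q[:,2]<a+.015)]
            if len(k)>3: print(round(a,3),len(k),k.mean(0).round(4),k[:,1].min().round(4),k[:,1].max().round(4))
goto(.5135,.205,.173,-2)
E
```

```text
t 14.85 pos [0.5136 0.2049 0.1737] xang -1.9 F [0.  5.8 6.9] w 0.189
tool shift cm [-0.01 -0.01  0.07]
turn 0.1
after turn cm [-0.01 -0.01  0.07]
lever px 293
0.1 20 [0.5531 0.2083 0.1102] 0.1979 0.2143
0.115 37 [0.5542 0.2067 0.1226] 0.1971 0.2145
0.13 36 [0.5536 0.2069 0.1369] 0.1957 0.2138
0.145 38 [0.5539 0.2067 0.1517] 0.1969 0.2151
0.16 45 [0.5538 0.2065 0.1674] 0.196 0.2143
0.175 40 [0.5527 0.2064 0.1831] 0.196 0.214
0.19 77 [0.5442 0.2068 0.1948] 0.1957 0.2142
t 14.95 pos [0.5136 0.2049 0.1737] xang -1.9 F [0.5 5.1 6.2] w 0.187
tool shift cm [-0.01 -0.01  0.07]
turn 0.1
after turn cm [-0.01 -0.01  0.07]
```

The lever's edges stay at the same y over its whole height, so it is upright and held. Handing in.

```bash
python3 -c "
from cell import job
print(job.sign_off())"
```

```text
the job is handed in; nothing more can be done
None
```

I set the knob pointer on the red mark (within about 1°), slid the lock home against its stop, then raised the cam lever upright. The job was handed in at about 15 s with the arm still holding the lever.

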